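Brush the seat clean and hold a counter kerb board against its angle for fastening

ROBOT

A 6-joint arm with a two-finger parallel gripper is mounted at the origin on the work surface. World frame = base frame: x ahead of the robot, y to its left, z up, the work surface at z = 0. Lengths are in m, angles in degrees, forces in N, time in s.
With the tool pointing down it reaches from about 0.15 to 0.775 m from the base axis. Payload 6.1 kg.
Tool frame: the origin (TCP) lies between the finger pads; the fingertips stand 19 mm ahead of it and the grasp point (between the pads) is the TCP (robot.tip_reach is the distance from the TCP to the fingertips, in m); z points along the fingers, y is the line along which they close (so a half turn about z gives the same grasp; the last joint's range is limited). The gripper opens to 85 mm and grips with 20 to 120 N. Pads are 22 mm wide; open, the fingers measure 114 mm over their backs; the gripper's body (76 mm by 85 mm) begins 54 mm behind the grasp point. The pads swing forward as they close: fully open they stand 13 mm farther back than shut.
Start: joints at [-63.885, 7.208, -2.269, 80.523, 0, 90], TCP at [0.231, -0.471, 0.25] pointing down, gripper open.
Joint ranges: [-155.77, 155.77], [-54.66, 111.73], [-72.52, 77.12], [-102.08, 115.82], [-83.92, 84.16], [-180, 180]. Speed limits (degrees/s): [136.94, 136.94, 172.46, 180, 180, 180].

INTERFACE

Orientations are given as a 3x3 rotation matrix whose columns are the frame's x, y, z axes.
In Python, from workcell import robot, imaging gives the robot as it stands.
- The arm moves only by the tool step_arm, never from a script. Its argument "deltas" is a list of rows, each a list of 6 numbers: the shift along the world's x, y, z in units of 40 mm (1.0 is 40 mm), then the turn, a rotation vector about the world's x, y, z in units of 6 degrees (1.0 is 6 degrees). A call has exactly 5 rows; each row is the pose to reach, as a shift and turn from the pose commanded when the call began; what a row does not reach only later rows make up. A row lasts 1/12 s, in which the tool goes at most 41.7 mm and 7.16 degrees, less where a joint would pass 70% of its speed; a pose out of reach is approached as far as the arm can. A call with a gripper value outside its range is refused whole. "hand" is the finger opening in mm, from 0 to 85.4, set as the call begins (left out, the last holds). The fingers move at their own pace and stop on an object; "grip_force" is the grip in N (left out, the last holds). Time passes only in rows, so rows that repeat a pose let the fingers close, or fill a call up. It gives the time, the measured TCP pose, the force, the opening and the grip force at its end, in the units of the state.
- robot.observe(): the state, without advancing time (a new reading comes with each control period).
- imaging.get_image(name): name is "side" or "top"; returns a dict with "image" (400x640x3 uint8, red, green, blue), "range_z" (400x640 float32, m along the optical axis (not along the pixel's ray), 0 where there is no reading), "fx", "fy", "cx", "cy" (pixels), "k1" (the pictures are not rectified: a ray, as slopes to the right and down, at radius r is drawn at 1 + k1 r^2 times it, then the intrinsics apply), "rvec" (rotation vector, rad) and "tvec" (3), from world to camera coordinates, as OpenCV has them. Camera axes: x right, y down, z forward; pixel columns grow to the right and rows downward; lengths in m; the calibration is good to about 2 mm. A picture is of the moment at which its call begins.
- robot.sign_off(): hands the job in; it is judged then, once.
The state is a dict: "time_s": time; "q": joint angles; "dq": joint speeds; "joint_torque": joint torques, N m; "tool_pos": TCP position; "tool_rot": TCP orientation; "contact_force": force on the tool from outside, world axes, zero at the start; "moment": the same for the moment, N m; "opening": finger opening in m; "finger_force": force on a finger pad.
Only numpy, scipy, OpenCV 4.12 (cv2) and the standard library are available. Lean on these libraries where they do the work, as an engineer would, in place of code of your own. Each camera call takes 0.05 s, during which the arm holds its last target. There are 200 camera calls.

TASK

With the hand brush, not with the fingers or the board, sweep the four wood offcuts from in front of the aluminium angle into one heap on the counter clear past either end of the angle, and set the brush back down on its bristles. Then stand the plywood kerb board on the counter flat against the angle's upright leg, its ends flush with the ends of the angle, and press it there upright with a steady push of about 10 newtons, without ever ramming it, so that I can screw through the angle: keep that push up for at least three seconds and finish while still holding it pressed. Leave the tape measure, the screw tin and the phone alone.

Things in the scene. Friction and masses are not known exactly. Their poses are not given: they have to be found in the camera images.
- angle: Fence: aluminium angle 30 x 30 x 4 mm, 240 mm long, fixed, rigid; place and yaw (up to 15 degrees) vary. Upright leg 30 mm high; the 4 mm thick foot lies on its far side. Origin: on the counter, mid-length, at the base of the upright leg's front face (towards the robot). x: through the leg, away from the robot; y: along it, ends at +-120 mm; z up. The board goes at x below 0.
- board: Kerb board: plain plywood, 240 mm long (its y), 25 thick (its x), 90 high (z), about 0.4 kg, loose, standing on a long edge, left or right of the angle. Origin: centre of the underside. Both faces and both ends alike. Seated, its origin is 12.5 mm in front of the angle's and its top 60 mm above the angle's, so it can be gripped across its thickness above the angle.
- board_left_end (a point): Point at the board's +y end, middle of the thickness, at the underside.
- board_right_end (a point): The same at the board's -y end.
- brush: Hand brush standing on its bristles, on the side opposite the board, 0.22 kg, loose. Origin: on the counter under the middle of the head. Head 120 mm along x, 36 along y: bristles (110 x 30 mm, stiff as a block) 0 to 43 mm high, wooden back 42 to 66 mm high, gripped across its 36 mm. Round handle from the head to x = -176 mm, 47 to 81 mm high. Balance point 8 mm handlewards.
- offcut1: Sawn wood offcut, a block of 30 x 24 x 20 mm (last number: height), loose, lying within about 90 mm in front of the angle. Origin: centre of the underside.
- offcut2: Sawn wood offcut, 26 x 26 x 22 mm high, likewise.
- offcut3: Sawn wood offcut, 32 x 20 x 18 mm high, likewise.
- offcut4: Sawn wood offcut, 28 x 24 x 24 mm high, likewise.
- tape: Bystander: tape measure, grey case 68 x 36 x 56 mm, beyond the angle. Origin: centre of the underside.
- tin: Bystander: open round steel tin with screws, 80 mm across, 30 mm high, beyond the angle. Origin: centre of the underside.
- phone: Bystander: phone lying flat, 74 x 154 x 9 mm, beyond the angle. Origin: centre of the underside.
There are look-alikes about, which are no part of the job. What is shaped like the brush but black is not meant.

How it is judged (in metres and radians):
On the way, in this order (a step that is already met when the one before it is completed fails the run):
1. all four offcuts are swept into one heap past one end of the angle ((y of each of offcut1, offcut2, offcut3, offcut4 in the frame of angle above 0.14 m or y of each of offcut1, offcut2, offcut3, offcut4 in the frame of angle below -0.14 m) and horizontal distance between each of offcut2, offcut3, offcut4 and offcut1 below 0.12 m and horizontal distance between each of offcut3, offcut4 and offcut2 below 0.12 m and horizontal distance between offcut4 and offcut3 below 0.12 m), for 0.2 s.
2. the brush is back on the counter, let go, standing on its bristles (angle between brush's own z axis and vertical below 0.15 rad and height (world z) of brush below 0.004 m and linear speed of brush below 0.02 m/s and contact force between the fingers and brush below 0.1 N), for 0.2 s.
3. the board is seated flat against the angle, ends flush, and pressed on with 5 to 20 N for 3 s on end (x of board_left_end in the frame of angle between -0.0155 and -0.009 m and x of board_right_end in the frame of angle between -0.0155 and -0.009 m and y of board in the frame of angle between -0.01 and 0.01 m and angle between board's own z axis and vertical below 0.06 rad and height (world z) of board below 0.004 m and contact force between board and angle between 5 and 20 N and contact force between any of the fingers, the arm and board above 3 N), for 3 s.
At the end, for the whole second after the job is handed in: Board held: both ends within 3 mm of the upright leg, flush with the angle's ends to 10 mm, upright to 0.06 rad, on the counter to 4 mm, pressed on with 5-20 N. Offcut centres all 20 mm or more past the same end of the angle, within 120 mm of each other. Brush let go, still, on its bristles (all of step 1 and all of step 2 and all of step 3); the arm keeps its last pose, push and grip.
It fails at once if an offcut is pushed with the fingers, the arm or the board instead of the brush (contact force between any of the fingers, the arm, board and offcut1 above 1 N or contact force between any of the fingers, the arm, board and offcut2 above 1 N or contact force between any of the fingers, the arm, board and offcut3 above 1 N or contact force between any of the fingers, the arm, board and offcut4 above 1 N).
It fails at once if the board is rammed against the angle (over 45 N) (contact force between board and angle above 45 N).
It fails at once if tape measure, screw tin or phone moved by more than 20 mm (distance of any of tape, tin, phone from where it was at the start of the episode above 0.02 m).
It also fails if it takes over 72 s, if anything falls off the work surface, if the arm or the gripper's body presses on something with over 40 N, if the wrist force passes 120 N, or if a joint passes its speed limit or range.

## Working session

There is one attempt and no reset: what is moved stays moved. The work goes in short steps, Python scripts to look and compute and a tool call to move; the robot and the scene stay as the last step left them, time stands still between calls to the robot, and variables do not carry over. Pictures are saved under pics/ and viewed, at most 10 in all, crops included, and the job is handed in when it is done.

Besides the shell and the picture viewer there is one more tool, called after ">>>" as name(argument=value, ...) on one line, values as JSON. step_arm: Moves the arm, as the interface text tells. Its arguments: {"type":"object","properties":{"deltas":{"type":"array"},"hand":{"type":"number"},"grip_force":{"type":"number"}},"required":["deltas"]}

```bash
ls; mkdir -p pics; cat > h.py <<'E'
import numpy as np, cv2
from workcell import robot, imaging
def cam(n):
    d=imaging.get_image(n); d['R']=cv2.Rodrigues(np.array(d['rvec'],float))[0]; d['t']=np.array(d['tvec'],float).ravel(); return d
def rays(d,uv):
    uv=np.atleast_2d(np.asarray(uv,float)); xd=(uv-[d['cx'],d['cy']])/[d['fx'],d['fy']]; x=xd.copy()
    for _ in range(20): x=xd/(1+d['k1']*(x**2).sum(1,keepdims=True))
    return np.c_[x,np.ones(len(x))]
def onplane(d,uv,z):
    r=rays(d,uv)@d['R']; c=-d['R'].T@d['t']; return c+r*((z-c[2])/r[:,2])[:,None]
def cloud(d):
    v,u=np.mgrid[:400,:640]; uv=np.c_[u.ravel(),v.ravel()]
    p=(rays(d,uv)*d['range_z'].reshape(-1,1)-d['t'])@d['R']; p[d['range_z'].ravel()<=0]=np.nan
    return p.reshape(400,640,3)
def save(im,n): cv2.imwrite('pics/'+n+'.png',im[...,::-1])
E
python3 - <<'E'
from h import *
for n in('side','top'):
    d=cam(n); np.save(n+'0',d,allow_pickle=True); save(d['image'],n+'0'); print(n,-d['R'].T@d['t'],d['fx'],d['k1'])
s=robot.observe(); print(s['tool_pos'],s['tool_rot'],s['contact_force'],s['time_s'])
E
```

```text
pics
side [0.07190955 0.57122561 0.57048242] 382.2571852295404 -0.027657057704777697
top [ 0.34567399 -0.00186362  1.19661756] 421.1937410743623 -0.04218597627093625
[ 0.23095506 -0.47108077  0.24960116] [[ 8.97895507e-01  4.40208191e-01 -6.38578968e-04]
 [ 4.40208654e-01 -8.97894537e-01  1.31943732e-03]
 [ 7.45055082e-06 -1.46582483e-03 -9.99998926e-01]] [-0.13105251  0.23545225  0.27601797] 0.1
```

View pics/top0.png

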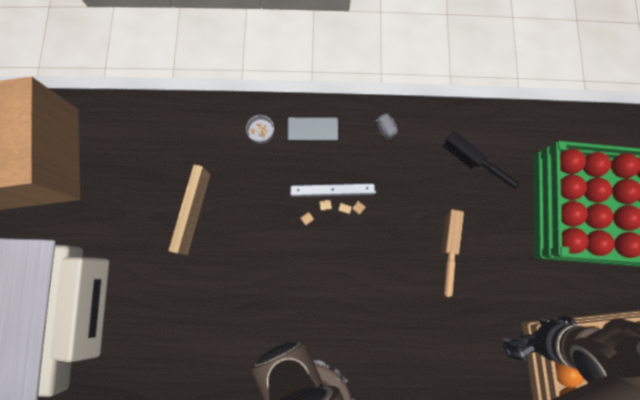

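View pics/side0.png

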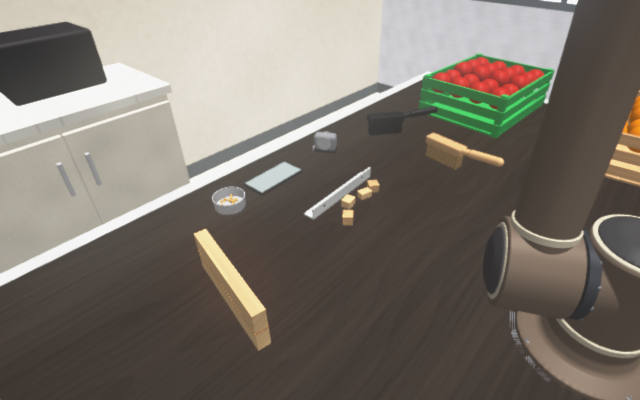

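The top view shows the angle at (333,189), the offcuts at (307,218), (325,205), (345,208) and (359,208), and the board at (190,210). There are two brush shapes: a wooden one at (454,232), handle to (449,295), and a black one at (465,150). The wooden one fits because the black one is excluded by the text. It also stands opposite the board. I'll confirm it in a crop and measure.

```bash
cat > m.py <<'E'
from h import *
def rect(p):
    (c,s,a)=cv2.minAreaRect(p[:,:2].astype(np.float32)*1000); b=cv2.boxPoints((c,s,a)); e=[b[1]-b[0],b[2]-b[1]]; l=max(e,key=np.linalg.norm); y=np.degrees(np.arctan2(l[1],l[0]))
    return np.round(c,1),np.round(sorted(s),1),round(float((y+90)%180-90),1)
E
python3 - <<'E'
from m import *
for n in('top','side'):
    d=np.load(n+'0.npy',allow_pickle=True).item(); P=cloud(d); hsv=cv2.cvtColor(d['image'],cv2.COLOR_RGB2HSV).astype(int); H,S,V=hsv[...,0],hsv[...,1],hsv[...,2]
    wood=(S>60)&(V>100)&(H<25); grey=(S<60)&(V>110)
    inb=(P[...,0]>.15)&(P[...,0]<.9)&(P[...,1]<.6)&(P[...,1]>-.5)&(P[...,2]<.12)
    for nm,m in(('wood',wood),('grey',grey)):
        k,L,st,c=cv2.connectedComponentsWithStats((m&inb).astype(np.uint8))
        for i in range(1,k):
            if st[i,4]<25: continue
            q=P[L==i]; zt=np.nanpercentile(q[:,2],95); t=q[q[:,2]>zt-.008]
            print(n,nm,st[i].tolist(),'ztop',round(zt,4),'zmin',round(q[:,2].min(),3),'all',rect(q),'top',rect(t))
d=np.load('top0.npy',allow_pickle=True).item()['image']
save(cv2.resize(d[110:310,270:530],None,fx=3,fy=3,interpolation=cv2.INTER_CUBIC),'crop0')
E
```

```text
top wood [257, 124, 9, 14, 55] ztop 0.025 zmin 0.002 all (array([764.6, 157.7]), array([23.8, 44.9]), 17.7) top (array([759. , 156.4]), array([21.3, 33.7]), 11.8)
top wood [168, 164, 41, 90, 1384] ztop 0.0939 zmin -0.004 all (array([528.2, 357.4]), array([ 61.6, 263.1]), -12.0) top (array([516.7, 342.8]), array([ 27.3, 238.6]), -12.3)
top wood [319, 200, 13, 11, 122] ztop 0.0239 zmin -0.004 all (array([548. , -32.3]), array([30.5, 35. ]), -78.6) top (array([544.9, -32.2]), array([24.1, 30.2]), -78.2)
top wood [338, 201, 28, 13, 228] ztop 0.025 zmin -0.004 all (array([ 542.9, -107.9]), array([39.7, 77.7]), 88.8) top (array([ 539. , -107.4]), array([31.7, 72.9]), 88.8)
top wood [444, 209, 20, 89, 1003] ztop 0.079 zmin -0.006 all (array([ 420.6, -386.4]), array([ 61.1, 250.4]), -8.5) top (array([ 413.6, -371.4]), array([ 22.4, 228.4]), -7.4)
top wood [300, 212, 14, 13, 119] ztop 0.0275 zmin -0.004 all (array([507.5,  19.5]), array([30.9, 33.5]), -53.2) top (array([503.8,  18.9]), array([24. , 27.6]), -52.2)
top grey [121, 86, 360, 12, 911] ztop 0.0055 zmin -0.006 all (array([895.1,  49.
[... 1804 characters left out ...]
 -11.8)
side grey [17, 111, 339, 167, 1275] ztop 0.0569 zmin -0.002 all (array([821.1,  50.9]), array([ 157.8, 1097.7]), 90.0) top (array([ 777.1, -203.5]), array([40.1, 66.7]), 28.5)
side grey [245, 161, 56, 32, 801] ztop 0.0127 zmin 0.0 all (array([781.4,   9.8]), array([ 87.9, 154.7]), -88.7) top (array([775.9,   9.6]), array([ 77. , 154.9]), -88.6)
side grey [304, 167, 67, 52, 849] ztop 0.0319 zmin -0.001 all (array([596.1, -69.4]), array([ 40.3, 280.2]), -86.9) top (array([579.6, -51.3]), array([  7.5, 242.2]), -87.2)
side grey [211, 186, 35, 29, 727] ztop 0.0312 zmin -0.001 all (array([784.1, 151.8]), array([ 86.7, 128.8]), -25.5) top (array([765.7, 164.8]), array([78.9, 80.2]), -66.0)
```

View pics/crop0.png

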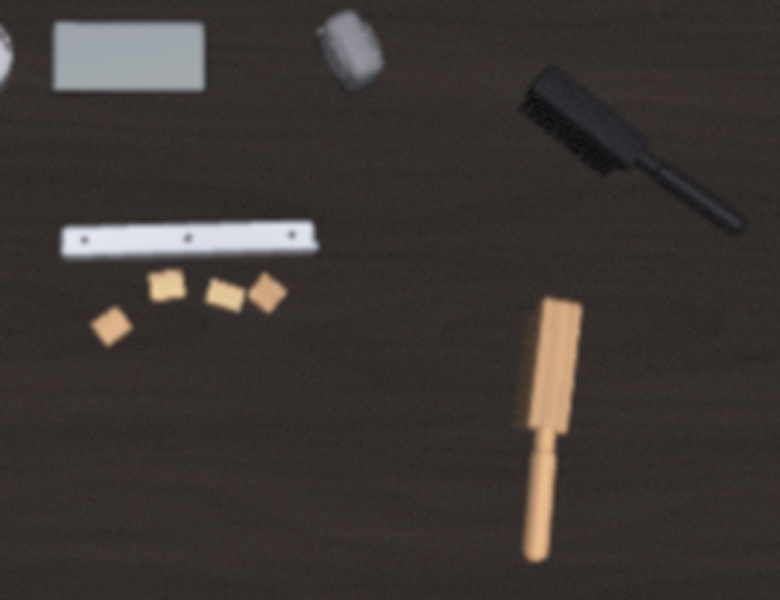

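The enlarged crop confirms the plain wooden brush: head corners at about (545,298) and (568,433) in the crop, handle down to (535,558). The black one at (590,120) is the look-alike. Next I'll get the brush head's pose and height from both views.

```bash
python3 - <<'E'
from m import *
d=np.load('top0.npy',allow_pickle=True).item()
c=onplane(d,np.array([[545,298],[582,303],[568,433],[528,428]])/3+[270,110]-.33,.066); print((c*1000).round(1).tolist(),c.mean(0)*1000)
for n in('top','side'):
    d=np.load(n+'0.npy',allow_pickle=True).item(); P=cloud(d).reshape(-1,3); C=d['image'].reshape(-1,3).astype(int)
    w=(C[:,0]>C[:,2]+30)&(P[:,2]>.054)&(P[:,0]>.25)&(P[:,0]<.56)&(P[:,1]>-.45)&(P[:,1]<-.3)
    q=P[w]; q=q[q[:,0]>.412]; print(n,len(q),np.median(q[:,2]),rect(q))
    hq=P[w]; hq=hq[hq[:,0]<.39]; print(' handle',rect(hq),hq[:,2].max())
E
```

```text
[[533.6, -375.9, 66.0], [529.8, -409.9, 66.0], [411.5, -392.7, 66.0], [415.3, -356.6, 66.0]] [ 472.54657677 -383.78390844   66.        ]
top 611 0.0663176961345461 (array([ 473.3, -382.5]), array([ 37.7, 122.9]), -8.6)
 handle (array([ 311.8, -381. ]), array([ 64.6, 158.2]), 26.1) 0.36753759595584934
side 371 0.06516352232246621 (array([ 471.1, -379.2]), array([ 40. , 121.4]), -8.2)
 handle (array([ 344.6, -357.6]), array([18.6, 91.3]), -5.4) 0.0813111723049631
```

>>> step_arm(deltas=[[1.0, 0.4, -0.3, 0, 0, -1.15], [2.0, 0.8, -0.6, 0, 0, -2.3], [3.0, 1.2, -0.9, 0, 0, -3.45], [4.0, 1.6, -1.2, 0, 0, -4.6], [4.9, 2.0, -1.4, 0, 0, -5.75]], hand=70, grip_force=60)

```text
time_s: 0.52
tool_pos: [0.4066, -0.3998, 0.1986]
tool_rot: [[0.991, -0.131, -0.001], [-0.131, -0.991, 0.001], [-0.001, -0.0, -1.0]]
contact_force: [0.9, -1.8, 0.7]
opening: 0.07
finger_force: 0.0
```

```bash
cat > s.py <<'E'
from h import *
s=robot.observe(); R=np.array(s['tool_rot']); print(s['time_s'],'pos',(np.array(s['tool_pos'])*1000).round(1),'yaw',np.degrees(np.arctan2(R[1,0],R[0,0])).round(2),'tiltz',R[:,2].round(3),'F',np.round(s['contact_force'],1),'q',np.round(s['q'],1),'op',s['opening'],s['finger_force'])
E
python3 s.py
```

```text
0.5167 pos [ 406.6 -399.8  198.6] yaw -7.53 tiltz [-0.001  0.001 -1.   ] F [ 0.9 -1.8  0.7] q [-44.5  12.4  -2.5  75.1  -0.  143. ] op 0.0700129996775369 0.0
```

>>> step_arm(deltas=[[0.3, 0.05, -0.4, 0, 0, 1.18], [0.6, 0.1, -0.8, 0, 0, 2.36], [0.97, 0.25, -1.2, 0, 0, 3.54], [0.97, 0.25, -1.6, 0, 0, 4.72], [0.97, 0.25, -1.85, 0, 0, 5.9]])

```text
time_s: 0.93
tool_pos: [0.4445, -0.3895, 0.1232]
tool_rot: [[0.877, 0.48, -0.002], [0.48, -0.877, 0.002], [-0.001, -0.003, -1.0]]
contact_force: [-0.2, 0.4, 0.3]
opening: 0.07
finger_force: 0.0
```

>>> step_arm(deltas=[[0, 0, 0, 0, 0, 1.18], [0, 0, 0, 0, 0, 2.36], [0, 0, 0, 0, 0, 3.54], [0, 0, 0, 0, 0, 4.72], [0, 0, 0, 0, 0, 5.9]])

```text
time_s: 1.35
tool_pos: [0.4441, -0.3905, 0.1251]
tool_rot: [[0.438, 0.899, -0.001], [0.899, -0.438, 0.001], [0.0, -0.001, -1.0]]
contact_force: [-0.0, 0.8, 0.4]
opening: 0.0698
finger_force: 0.0
```

>>> step_arm(deltas=[[0, 0, 0, 0, 0, 1.18], [0, 0, 0, 0, 0, 2.36], [0, 0, 0, 0, 0, 3.54], [0, 0, 0, 0, 0, 4.72], [0, 0, 0, 0, 0, 5.9]])

```text
time_s: 1.77
tool_pos: [0.4441, -0.3906, 0.1252]
tool_rot: [[-0.163, 0.987, -0.001], [0.987, 0.163, 0.001], [0.001, -0.001, -1.0]]
contact_force: [0.5, -0.7, 0.8]
opening: 0.0701
finger_force: 0.0
```

>>> step_arm(deltas=[[0, 0, 0, 0, 0, 1.18], [0, 0, 0, 0, 0, 2.36], [0, 0, 0, 0, 0, 3.54], [0, 0, 0, 0, 0, 4.72], [0, 0, 0, 0, 0, 5.9]])

```text
time_s: 2.18
tool_pos: [0.4441, -0.3905, 0.1252]
tool_rot: [[-0.705, 0.71, -0.001], [0.71, 0.705, 0.001], [0.001, -0.0, -1.0]]
contact_force: [-0.1, -0.0, -0.2]
opening: 0.0698
finger_force: 0.0
```

>>> step_arm(deltas=[[0, 0, 0, 0, 0, 1.18], [0, 0, 0, 0, 0, 2.36], [0, 0, 0, 0, 0, 3.54], [0, 0, 0, 0, 0, 4.72], [0, 0, 0, 0, 0, 5.9]])

```text
time_s: 2.6
tool_pos: [0.4441, -0.3906, 0.1252]
tool_rot: [[-0.985, 0.17, -0.001], [0.17, 0.985, 0.001], [0.001, 0.001, -1.0]]
contact_force: [0.0, 0.8, 0.2]
opening: 0.0699
finger_force: 0.0
```

```bash
python3 s.py
```

```text
2.6 pos [ 444.1 -390.6  125.2] yaw 170.19 tiltz [-0.001  0.001 -1.   ] F [0.  0.8 0.2] q [-41.3  15.9  -7.3  66.8   0.  -31.5] op 0.0698663866122022 0.0
```

>>> step_arm(deltas=[[0.3, 0.12, 0, 0, 0, 0.2], [0.55, 0.24, 0, 0, 0, 0.2], [0.55, 0.24, -0.5, 0, 0, 0.2], [0.55, 0.24, -1.0, 0, 0, 0.2], [0.55, 0.24, -1.3, 0, 0, 0.2]])

```text
time_s: 3.02
tool_pos: [0.4668, -0.38, 0.0717]
tool_rot: [[-0.988, 0.157, -0.001], [0.157, 0.988, 0.001], [0.001, 0.001, -1.0]]
contact_force: [-0.1, 0.0, -0.4]
opening: 0.0699
finger_force: 0.0
```

>>> step_arm(deltas=[[0, 0, -0.2, 0, 0, 0], [0, 0, -0.37, 0, 0, 0], [0, 0, -0.37, 0, 0, 0], [0, 0, -0.37, 0, 0, 0], [0, 0, -0.37, 0, 0, 0]])

```text
time_s: 3.43
tool_pos: [0.4668, -0.3816, 0.0598]
tool_rot: [[-0.988, 0.156, 0.001], [0.156, 0.988, -0.001], [-0.001, -0.001, -1.0]]
contact_force: [-0.4, -0.2, -0.3]
opening: 0.0699
finger_force: 0.0
```

```bash
python3 s.py
```

```text
3.4333 pos [ 466.8 -381.6   59.8] yaw 171.02 tiltz [ 0.001 -0.001 -1.   ] F [-0.4 -0.2 -0.3] q [-39.3  19.  -11.6  59.3  -0.  -30.3] op 0.06994418037421044 0.0
```

>>> step_arm(deltas=[[0, 0, -0.05, 0, 0, 0.05], [0, 0, -0.05, 0, 0, 0.05], [0, 0, -0.05, 0, 0, 0.05], [0, 0, -0.05, 0, 0, 0.05], [0, 0, -0.05, 0, 0, 0.05]], hand=20, grip_force=70)

```text
time_s: 3.85
tool_pos: [0.4666, -0.3816, 0.0576]
tool_rot: [[-0.989, 0.151, 0.001], [0.151, 0.989, -0.001], [-0.001, -0.001, -1.0]]
contact_force: [-0.7, -0.7, 4.1]
opening: 0.0349
finger_force: 70.4
```

>>> step_arm(deltas=[[0, 0, 0.1, 0, 0, 0], [0, 0, 0.3, 0, 0, 0], [0, 0, 0.6, 0, 0, 0], [0, 0, 1.0, 0, 0, 0], [0, 0, 1.0, 0, 0, 0]])

```text
time_s: 4.27
tool_pos: [0.4677, -0.3822, 0.1008]
tool_rot: [[-0.989, 0.15, 0.004], [0.15, 0.989, -0.003], [-0.004, -0.002, -1.0]]
contact_force: [0.4, -0.4, -1.6]
opening: 0.0351
finger_force: 69.9
```

```bash
python3 s.py
```

```text
4.2667 pos [ 467.7 -382.2  100.8] yaw 171.35 tiltz [ 0.004 -0.003 -1.   ] F [ 0.4 -0.4 -1.6] q [-39.3  17.6  -8.2  63.9   0.  -30.6] op 0.035107201163382125 69.8849630355835
```

>>> step_arm(deltas=[[0.1, 0.5, 0, 0, 0, 0.3], [0.2, 1.4, 0, 0, 0, 0.7], [0.4, 2.3, 0, 0, 0, 1.2], [0.6, 3.2, 0, 0, 0, 1.7], [0.7, 4.1, 0, 0, 0, 1.92]])

```text
time_s: 4.68
tool_pos: [0.4948, -0.2157, 0.097]
tool_rot: [[-0.999, -0.052, 0.001], [-0.052, 0.999, 0.0], [-0.001, -0.0, -1.0]]
contact_force: [0.1, -0.4, -2.1]
opening: 0.0349
finger_force: 70.2
```

>>> step_arm(deltas=[[0, 0.9, 0, 0, 0, 0], [0, 1.8, 0, 0, 0, 0], [0, 2.7, 0, 0, 0, 0], [0, 3.6, 0, 0, 0, 0], [0, 4.5, 0, 0, 0, 0]])

```text
time_s: 5.1
tool_pos: [0.494, -0.0354, 0.0971]
tool_rot: [[-0.999, -0.05, 0.001], [-0.05, 0.999, 0.0], [-0.001, 0.0, -1.0]]
contact_force: [0.4, -0.1, -2.3]
opening: 0.0347
finger_force: 70.2
```

>>> step_arm(deltas=[[0, 0.8, 0, 0, 0, 0], [0, 1.6, 0, 0, 0, 0], [0, 2.3, 0, 0, 0, 0], [0, 2.8, 0, 0, 0, 0], [0, 2.93, 0, 0, 0, 0]])

```text
time_s: 5.52
tool_pos: [0.4942, 0.0829, 0.097]
tool_rot: [[-0.999, -0.053, 0.0], [-0.053, 0.999, 0.001], [-0.0, 0.001, -1.0]]
contact_force: [0.7, -0.3, -2.0]
opening: 0.0349
finger_force: 70.4
```

>>> step_arm(deltas=[[0, 0, 0, 0, 0, 0], [0, 0, 0, 0, 0, 0], [0, 0, 0, 0, 0, 0], [0, 0, 0, 0, 0, 0], [0, 0, 0, 0, 0, 0]])

```text
time_s: 5.93
tool_pos: [0.4944, 0.0791, 0.0969]
tool_rot: [[-0.999, -0.048, -0.0], [-0.048, 0.999, -0.0], [0.0, -0.0, -1.0]]
contact_force: [-0.7, 0.6, -2.9]
opening: 0.0348
finger_force: 70.4
```

```bash
python3 s.py; python3 - <<'E'
from h import *
a=cam('top')['image'][120:320,230:470]; save(cv2.resize(a,None,fx=3,fy=3),'t1')
E
```

```text
5.9333 pos [494.4  79.1  96.9] yaw -177.24 tiltz [-0. -0. -1.] F [-0.7  0.6 -2.9] q [  9.1   7.3 -21.7  61.   -0.    6.3] op 0.034792137098949065 70.42108297348022
```

View pics/t1.png

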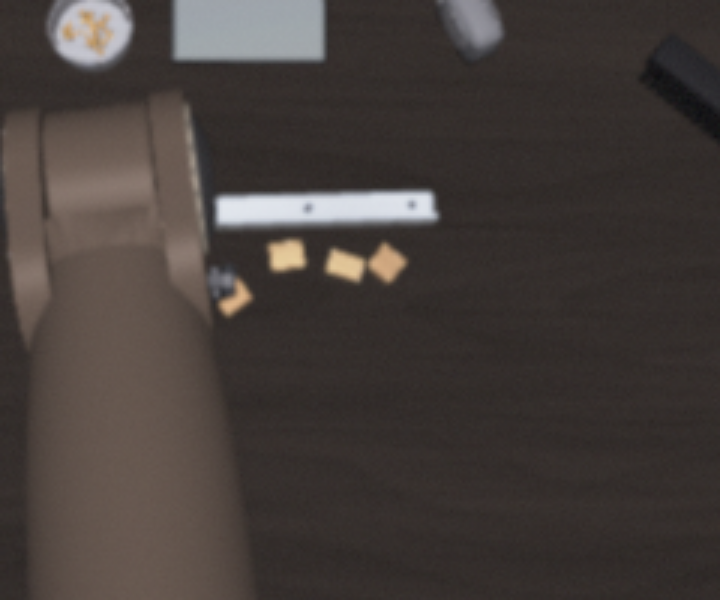

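The crop shows the arm poised left of the offcuts at (235,297), (287,256), (346,265) and (388,263), all undisturbed. Next I lower the brush and sweep right.

>>> step_arm(deltas=[[0, 0, -0.4, 0, 0, 0], [0, 0, -0.75, 0, 0, 0], [0, 0, -0.92, 0, 0, 0], [0, 0, -0.92, 0, 0, 0], [0, 0, -0.92, 0, 0, 0]])

```text
time_s: 6.4
tool_pos: [0.4942, 0.0797, 0.0601]
tool_rot: [[-0.999, -0.049, -0.001], [-0.049, 0.999, -0.0], [0.001, -0.0, -1.0]]
contact_force: [-0.1, -0.7, -2.0]
opening: 0.0352
finger_force: 70.4
```

```bash
python3 s.py; python3 - <<'E'
from h import *
save(cam('side')['image'],'s2')
E
```

```text
6.4 pos [494.2  79.7  60.1] yaw -177.17 tiltz [-0.001 -0.    -1.   ] F [-0.1 -0.7 -2. ] q [  9.2   8.8 -24.9  56.4  -0.    6.3] op 0.03520373787906425 70.38681507110596
```

View pics/s2.png

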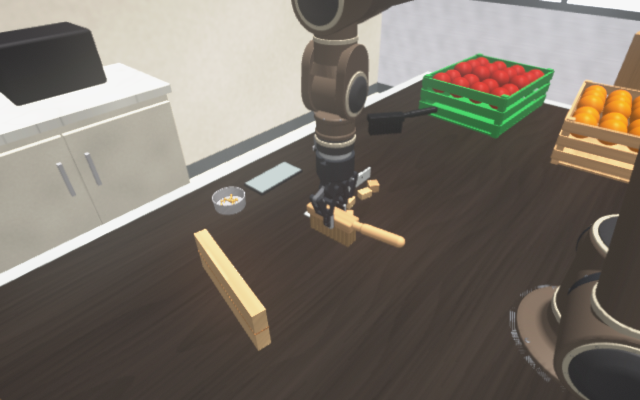

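The side view shows the brush level and low at (335,225), clear of the offcuts beyond it. I'll sweep at about 140 mm/s.

>>> step_arm(deltas=[[0.0, -0.2, 0, 0, 0, 0], [0.02, -0.5, 0, 0, 0, 0], [0.04, -0.8, 0, 0, 0, 0], [0.06, -1.1, 0, 0, 0, 0], [0.08, -1.4, 0, 0, 0, 0]])

```text
time_s: 6.87
tool_pos: [0.4977, 0.0224, 0.0604]
tool_rot: [[-0.999, -0.049, 0.0], [-0.049, 0.999, -0.0], [-0.0, -0.0, -1.0]]
contact_force: [1.2, -1.5, -1.5]
opening: 0.035
finger_force: 70.3
```

>>> step_arm(deltas=[[0.02, -0.3, 0, 0, 0, 0], [0.03, -0.6, 0, 0, 0, 0], [0.05, -0.9, 0, 0, 0, 0], [0.06, -1.2, 0, 0, 0, 0], [0.08, -1.5, 0, 0, 0, 0]])

```text
time_s: 7.28
tool_pos: [0.5007, -0.0372, 0.0601]
tool_rot: [[-0.999, -0.05, -0.0], [-0.05, 0.999, 0.0], [0.0, 0.0, -1.0]]
contact_force: [-0.4, 0.4, -1.5]
opening: 0.0348
finger_force: 70.3
```

>>> step_arm(deltas=[[0.02, -0.3, 0, 0, 0, 0], [0.03, -0.6, 0, 0, 0, 0], [0.05, -0.9, 0, 0, 0, 0], [0.06, -1.2, 0, 0, 0, 0], [0.08, -1.5, 0, 0, 0, 0]])

```text
time_s: 7.7
tool_pos: [0.5039, -0.0971, 0.0601]
tool_rot: [[-0.999, -0.05, -0.0], [-0.05, 0.999, 0.0], [0.0, 0.0, -1.0]]
contact_force: [0.4, 1.9, -2.6]
opening: 0.0352
finger_force: 70.3
```

>>> step_arm(deltas=[[0.02, -0.3, 0, 0, 0, 0], [0.03, -0.6, 0, 0, 0, 0], [0.05, -0.9, 0, 0, 0, 0], [0.06, -1.2, 0, 0, 0, 0], [0.08, -1.5, 0, 0, 0, 0]])

```text
time_s: 8.12
tool_pos: [0.5071, -0.1572, 0.0601]
tool_rot: [[-0.999, -0.05, -0.0], [-0.05, 0.999, 0.0], [0.0, 0.0, -1.0]]
contact_force: [-0.3, 0.1, -1.4]
opening: 0.0349
finger_force: 70.3
```

```bash
python3 s.py; python3 - <<'E'
from h import *
a=cam('top')['image'][120:320,230:470]; save(cv2.resize(a,None,fx=3,fy=3),'t3')
E
```

```text
8.1167 pos [ 507.1 -157.2   60.1] yaw -177.14 tiltz [-0.  0. -1.] F [-0.3  0.1 -1.4] q [-17.2  11.8 -21.1  57.    0.  -20.1] op 0.034876549621252216 70.31628727912903
```

View pics/t3.png

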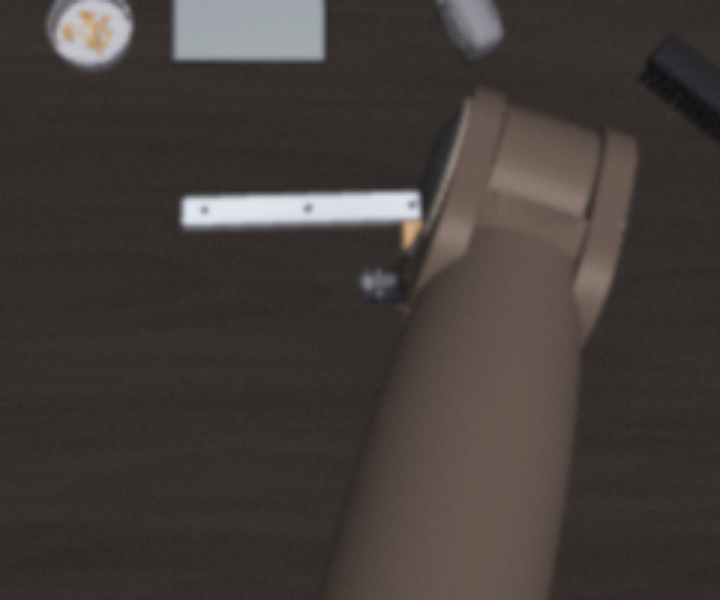

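The crop shows no offcut left behind in front of the angle. The brush tip is at (412,232) by the angle's right end, so I continue and then set it down.

>>> step_arm(deltas=[[0.02, -0.3, 0, 0, 0, 0], [0.03, -0.6, 0, 0, 0, 0], [0.05, -0.9, 0, 0, 0, 0], [0.06, -1.2, 0, 0, 0, 0], [0.08, -1.5, 0, 0, 0, 0]])

```text
time_s: 8.58
tool_pos: [0.5103, -0.2172, 0.0601]
tool_rot: [[-0.999, -0.05, -0.0], [-0.05, 0.999, -0.0], [0.0, -0.0, -1.0]]
contact_force: [0.1, -0.6, -1.8]
opening: 0.0351
finger_force: 70.5
```

>>> step_arm(deltas=[[0.01, -0.2, 0, 0, 0, 0], [0.02, -0.4, 0, 0, 0, 0], [0.03, -0.55, 0, 0, 0, 0], [0.03, -0.65, 0, 0, 0, 0], [0.03, -0.7, 0, 0, 0, 0]])

```text
time_s: 9.0
tool_pos: [0.5115, -0.2444, 0.0601]
tool_rot: [[-0.999, -0.05, -0.0], [-0.05, 0.999, 0.0], [0.0, 0.0, -1.0]]
contact_force: [0.5, 1.3, -2.6]
opening: 0.0351
finger_force: 70.5
```

>>> step_arm(deltas=[[0, 0, -0.02, 0, 0, 0], [0, 0, -0.04, 0, 0, 0], [0, 0, -0.05, 0, 0, 0], [0, 0, -0.05, 0, 0, 0], [0, 0, -0.05, 0, 0, 0]])

```text
time_s: 9.42
tool_pos: [0.5116, -0.2436, 0.0581]
tool_rot: [[-0.999, -0.05, -0.0], [-0.05, 0.999, 0.0], [0.0, 0.0, -1.0]]
contact_force: [-0.2, 0.2, -2.3]
opening: 0.0349
finger_force: 70.5
```

```bash
python3 s.py; cat > off.py <<'E'
from m import *
o=np.array([576.5,-52]);a=np.radians(2.9);A=np.array([[np.cos(a),np.sin(a)],[-np.sin(a),np.cos(a)]])
for n in('top','side'):
    d=cam(n);P=cloud(d);hsv=cv2.cvtColor(d['image'],cv2.COLOR_RGB2HSV).astype(int)
    m=(hsv[...,1]>60)&(hsv[...,2]>100)&(hsv[...,0]<25)&(P[...,0]>.35)&(P[...,0]<.65)&(P[...,1]<.12)&(P[...,1]>-.5)&(P[...,2]<.035)&(P[...,2]>.012)
    k,L,st,c=cv2.connectedComponentsWithStats(m.astype(np.uint8))
    for i in range(1,k):
        if st[i,4]>12:
            r=rect(P[L==i]); print(n,st[i].tolist(),*r,'angle frame',(A@(r[0]-o)).round(1))
E
python3 off.py
```

```text
9.4167 pos [ 511.6 -243.6   58.1] yaw -177.11 tiltz [-0.  0. -1.] F [-0.2  0.2 -2.3] q [-25.5  15.5 -16.6  57.9   0.  -28.4] op 0.034945576099453216 70.49791932106018
side [386, 160, 39, 20, 279] [ 514.9 -231.6] [ 26.4 109.4] 14.5 angle frame [ -70.6 -176.3]
```

>>> step_arm(deltas=[[0, 0, -0.01, 0, 0, 0], [0, 0, -0.01, 0, 0, 0], [0, 0, -0.01, 0, 0, 0], [0, 0, -0.01, 0, 0, 0], [0, 0, -0.01, 0, 0, 0]], hand=58)

```text
time_s: 9.93
tool_pos: [0.5116, -0.244, 0.0579]
tool_rot: [[-0.999, -0.05, 0.0], [-0.05, 0.999, -0.0], [-0.0, -0.0, -1.0]]
contact_force: [-0.2, -0.1, -0.4]
opening: 0.0579
finger_force: 0.0
```

>>> step_arm(deltas=[[0, 0, 0.2, 0, 0, 0], [0, 0, 0.7, 0, 0, 0], [0, 0, 1.5, 0, 0, 0], [0, 0, 2.4, 0, 0, 0], [0, 0, 3.2, 0, 0, 0]])

```text
time_s: 10.35
tool_pos: [0.5113, -0.2439, 0.1881]
tool_rot: [[-0.999, -0.05, 0.0], [-0.05, 0.999, -0.0], [-0.0, -0.0, -1.0]]
contact_force: [0.5, -0.1, 0.1]
opening: 0.0581
finger_force: 0.0
```

```bash
python3 s.py; python3 off.py
```

```text
10.35 pos [ 511.3 -243.9  188.1] yaw -177.14 tiltz [ 0. -0. -1.] F [ 0.5 -0.1  0.1] q [-25.5  12.   -4.3  73.7   0.  -28.4] op 0.05812946654663088 0.0
top [410, 214, 10, 9, 57] [ 514.  -280.8] [22.4 30.2] -52.2 angle frame [ -74.  -225.3]
side [386, 159, 40, 21, 289] [ 515.9 -231.6] [ 29.9 111.4] 14.3 angle frame [ -69.6 -176.3]
```

>>> step_arm(deltas=[[0, 0.6, 0, 0, 0, 0], [0.02, 1.6, 0, 0, 0, -0.3], [0.04, 2.6, 0, 0, 0, -0.6], [0.06, 3.6, 0, 0, 0, -0.9], [0.07, 4.6, 0, 0, 0, -1.2]])

```text
time_s: 10.87
tool_pos: [0.5139, -0.0585, 0.1858]
tool_rot: [[-0.997, 0.078, 0.0], [0.078, 0.997, 0.0], [-0.0, 0.0, -1.0]]
contact_force: [0.9, -0.4, -0.1]
opening: 0.0575
finger_force: 0.0
```

>>> step_arm(deltas=[[0, 1, 0, 0, 0, -0.3], [0.02, 2, 0, 0, 0, -0.6], [0.04, 3, 0, 0, 0, -0.9], [0.06, 4, 0, 0, 0, -1.1], [0.07, 5, 0, 0, 0, -1.3]])

```text
time_s: 11.28
tool_pos: [0.5167, 0.142, 0.1859]
tool_rot: [[-0.977, 0.211, 0.0], [0.211, 0.977, 0.0], [-0.0, 0.0, -1.0]]
contact_force: [0.6, 0.2, 0.2]
opening: 0.058
finger_force: 0.0
```

>>> step_arm(deltas=[[0, 1, 0, 0, 0, 0], [0, 2, 0, 0, 0, 0], [0, 3, 0, 0, 0, 0], [0, 4, 0, 0, 0, 0], [0, 4.9, -0.3, 0, 0, 0]])

```text
time_s: 11.7
tool_pos: [0.5175, 0.339, 0.1759]
tool_rot: [[-0.978, 0.21, 0.003], [0.21, 0.978, 0.002], [-0.003, 0.003, -1.0]]
contact_force: [0.1, 0.0, 0.6]
opening: 0.0581
finger_force: 0.0
```

```bash
python3 s.py; python3 off.py; python3 - <<'E'
from h import *
a=cam('top')['image'][130:330,290:530]; save(cv2.resize(a,None,fx=3,fy=3),'t4')
E
```

```text
11.7 pos [517.5 339.  175.9] yaw 167.91 tiltz [ 0.003  0.002 -1.   ] F [0.1 0.  0.6] q [33.2 17.7  1.5 73.6  0.  45.3] op 0.05806738607961427 0.0
top [410, 199, 17, 24, 263] [ 533.  -294.9] [47.2 67.7] -3.3 angle frame [ -55.7 -240.4]
side [386, 160, 40, 20, 287] [ 515.  -232.3] [ 28.2 110.1] 15.1 angle frame [ -70.5 -177. ]
```

View pics/t4.png

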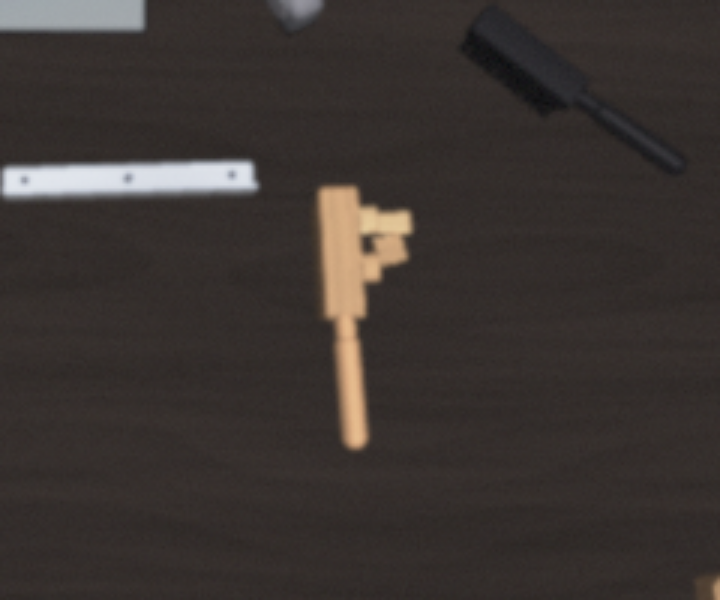

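The brush stands at crop (342,250). The four offcuts form one heap at (370,218), (395,222), (390,248) and (372,267), well past the angle's right end. Now the board.

>>> step_arm(deltas=[[0, 0.15, -0.4, 0, 0, 0], [0, 0.15, -0.8, 0, 0, 0], [0, 0.15, -1.2, 0, 0, 0], [0, 0.15, -1.2, 0, 0, 0], [0, 0.15, -1.2, 0, 0, 0]])

```text
time_s: 12.27
tool_pos: [0.5168, 0.3407, 0.1255]
tool_rot: [[-0.977, 0.211, -0.001], [0.211, 0.977, -0.001], [0.001, -0.001, -1.0]]
contact_force: [-0.4, 0.9, 0.9]
opening: 0.0583
finger_force: 0.0
```

```bash
python3 s.py
```

```text
12.2667 pos [516.8 340.7 125.5] yaw 167.79 tiltz [-0.001 -0.001 -1.   ] F [-0.4  0.9  0.9] q [33.4 18.9 -3.3 68.  -0.  45.6] op 0.05834090704704853 0.0
```

>>> step_arm(deltas=[[0, 0.06, -0.4, 0, 0, 0], [0, 0.06, -0.8, 0, 0, 0], [0, 0.06, -1.15, 0, 0, 0], [0, 0.06, -1.34, 0, 0, 0], [0, 0.06, -1.34, 0, 0, 0]])

```text
time_s: 12.68
tool_pos: [0.5169, 0.3436, 0.0716]
tool_rot: [[-0.977, 0.211, -0.001], [0.211, 0.977, -0.001], [0.001, -0.001, -1.0]]
contact_force: [0.2, -0.1, -0.9]
opening: 0.058
finger_force: 0.0
```

>>> step_arm(deltas=[[0, 0, 0, 0, 0, 0], [0, 0, 0, 0, 0, 0], [0, 0, 0, 0, 0, 0], [0, 0, 0, 0, 0, 0], [0, 0, 0, 0, 0, 0]], hand=10, grip_force=100)

```text
time_s: 13.1
tool_pos: [0.5179, 0.3447, 0.0737]
tool_rot: [[-0.978, 0.21, 0.002], [0.21, 0.978, 0.001], [-0.002, 0.001, -1.0]]
contact_force: [-0.9, -1.3, 6.8]
opening: 0.0244
finger_force: 98.9
```

>>> step_arm(deltas=[[0, 0, 0, 0, 0, 0], [0, 0, 0.1, 0, 0, 0], [0, 0, 0.3, 0, 0, 0], [0, 0, 0.6, 0, 0, 0], [0, 0, 0.75, 0, 0, 0]])

```text
time_s: 13.52
tool_pos: [0.5173, 0.3447, 0.1037]
tool_rot: [[-0.978, 0.21, 0.001], [0.21, 0.978, 0.001], [-0.0, 0.001, -1.0]]
contact_force: [0.2, 0.2, -3.7]
opening: 0.0237
finger_force: 98.1
```

```bash
python3 s.py
```

```text
13.5167 pos [517.3 344.7 103.7] yaw 167.87 tiltz [ 0.001  0.001 -1.   ] F [ 0.2  0.2 -3.7] q [33.7 19.6 -5.1 65.3  0.  45.8] op 0.02367851550501688 98.11142206192017
```

>>> step_arm(deltas=[[0, -0.4, 0.3, 0, 0, -1.1], [0, -1.1, 0.6, 0, 0, -2.2], [0, -1.8, 0.65, 0, 0, -3.3], [0, -2.5, 0.65, 0, 0, -4.4], [0, -3.2, 0.65, 0, 0, -5.5]])

```text
time_s: 13.93
tool_pos: [0.5173, 0.2156, 0.1293]
tool_rot: [[-0.702, 0.712, 0.001], [0.712, 0.702, 0.001], [-0.001, 0.002, -1.0]]
contact_force: [0.3, 0.4, -3.7]
opening: 0.024
finger_force: 98.7
```

>>> step_arm(deltas=[[0, -0.7, 0, 0, 0, -1.1], [0, -1.4, 0, 0, 0, -2.2], [0, -2.1, 0, 0, 0, -3.3], [0, -2.8, 0, 0, 0, -4.4], [0, -3.5, 0, 0, 0, -5.5]])

```text
time_s: 14.35
tool_pos: [0.5171, 0.0752, 0.129]
tool_rot: [[-0.2, 0.98, 0.001], [0.98, 0.2, 0.0], [0.0, 0.001, -1.0]]
contact_force: [0.6, -1.4, -3.5]
opening: 0.0235
finger_force: 98.7
```

>>> step_arm(deltas=[[0, -0.7, 0, 0, 0, -0.7], [0, -1.4, 0, 0, 0, -1.3], [0, -2.1, 0, 0, 0, -1.5], [0, -2.8, 0, 0, 0, -1.5], [0, -3.27, 0, 0, 0, -1.5]])

```text
time_s: 14.77
tool_pos: [0.5171, -0.0566, 0.129]
tool_rot: [[-0.048, 0.999, 0.001], [0.999, 0.048, -0.001], [-0.001, 0.001, -1.0]]
contact_force: [-0.5, -0.1, -4.6]
opening: 0.0237
finger_force: 98.6
```

>>> step_arm(deltas=[[0, 0, -0.2, 0, 0, 0], [0, 0, -0.5, 0, 0, 0], [0, 0, -0.8, 0, 0, 0], [0, 0, -0.9, 0, 0, 0], [0, 0, -0.9, 0, 0, 0]])

```text
time_s: 15.18
tool_pos: [0.5163, -0.0539, 0.0913]
tool_rot: [[-0.05, 0.999, -0.002], [0.999, 0.05, 0.0], [0.001, -0.002, -1.0]]
contact_force: [-0.6, 0.3, -4.0]
opening: 0.0242
finger_force: 98.6
```

```bash
python3 s.py; cat > bd.py <<'E'
from m import *
o=np.array([576.5,-52]);a=np.radians(2.9);A=np.array([[np.cos(a),np.sin(a)],[-np.sin(a),np.cos(a)]])
for n in('top','side'):
    d=cam(n);P=cloud(d);hsv=cv2.cvtColor(d['image'],cv2.COLOR_RGB2HSV).astype(int);S=P
    box=(P[...,0]>.45)&(P[...,0]<.7)&(P[...,1]<.12)&(P[...,1]>-.19)
    w=(hsv[...,1]>60)&(hsv[...,2]>100)&(hsv[...,0]<25)&box&(P[...,2]>.03)&(P[...,2]<.2)
    q=P[w]; zt=np.percentile(q[:,2],97); t=q[q[:,2]>zt-.008]; r=rect(t)
    f=q[q[:,2]<zt-.008]
    print(n,'board top z',zt.round(4),*r,'angle frame',(A@(r[0]-o)).round(1),'ends y',[round(float(x),1) for x in np.percentile((A@(t[:,:2]*1000-o).T)[1],[0.5,99.5])],'x',[round(float(x),1) for x in np.percentile((A@(t[:,:2]*1000-o).T)[0],[2,98])])
    g=P[(hsv[...,1]<60)&(hsv[...,2]>110)&box&(P[...,2]>.022)&(P[...,2]<.04)]
    if len(g)>20: r=rect(g); print('  angle leg top',*r,(A@(r[0]-o)).round(1),np.median(g[:,2]).round(4))
E
python3 bd.py
```

```text
15.1833 pos [516.3 -53.9  91.3] yaw 92.88 tiltz [-0.002  0.    -1.   ] F [-0.6  0.3 -4. ] q [ -6.    9.5 -19.9  60.8   0.   81.2] op 0.024161736957936598 98.6255407333374
top board top z 0.1119 [514.7 -54.2] [ 25.5 239.4] -86.6 angle frame [-61.8   0.9] ends y [-118.5, 120.5] x [-74.9, -51.3]
  angle leg top [573.6  33.6] [ 5.4 65.3] -86.7 [ 1.4 85.6] 0.0304
side board top z 0.1113 [490.8 -54.6] [ 77.3 241.8] -87.4 angle frame [-85.7   1.7] ends y [-116.8, 122.0] x [-116.6, -48.2]
  angle leg top [574.4  37. ] [ 5.3 63.5] -87.6 [ 2.4 89. ] 0.0292
```

>>> step_arm(deltas=[[0, -0.03, -0.15, 0, 0, 0], [0, -0.03, -0.3, 0, 0, 0], [0, -0.03, -0.38, 0, 0, 0], [0, -0.03, -0.41, 0, 0, 0], [0, -0.03, -0.41, 0, 0, 0]])

```text
time_s: 15.7
tool_pos: [0.5168, -0.0555, 0.0752]
tool_rot: [[-0.05, 0.999, -0.001], [0.999, 0.05, 0.0], [0.0, -0.001, -1.0]]
contact_force: [1.3, 0.1, -4.3]
opening: 0.0241
finger_force: 98.6
```

```bash
python3 s.py
```

```text
15.7 pos [516.8 -55.5  75.2] yaw 92.86 tiltz [-0.001  0.    -1.   ] F [ 1.3  0.1 -4.3] q [ -6.1  10.1 -21.2  58.7   0.   81. ] op 0.024066138175022494 98.6215353012085
```

>>> step_arm(deltas=[[0.25, 0.01, 0, 0, 0, 0], [0.5, 0.02, -0.01, 0, 0, 0], [0.75, 0.03, -0.02, 0, 0, 0], [0.95, 0.04, -0.02, 0, 0, 0], [1.05, 0.05, -0.02, 0, 0, 0]])

```text
time_s: 16.12
tool_pos: [0.561, -0.0535, 0.0749]
tool_rot: [[-0.05, 0.999, 0.001], [0.999, 0.05, -0.0], [-0.0, 0.001, -1.0]]
contact_force: [0.4, 0.8, -4.0]
opening: 0.0237
finger_force: 98.9
```

>>> step_arm(deltas=[[0.02, 0, 0, 0, 0, 0], [0.04, 0, 0, 0, 0, 0], [0.06, 0, 0, 0, 0, 0], [0.07, 0, 0, 0, 0, 0], [0.07, 0, 0, 0, 0, 0]])

```text
time_s: 16.53
tool_pos: [0.5617, -0.0536, 0.075]
tool_rot: [[-0.05, 0.999, -0.0], [0.999, 0.05, 0.0], [0.0, -0.0, -1.0]]
contact_force: [0.2, -0.0, -3.7]
opening: 0.0237
finger_force: 98.9
```

```bash
python3 s.py; python3 bd.py
```

```text
16.5333 pos [561.7 -53.6  75. ] yaw 92.86 tiltz [-0.  0. -1.] F [ 0.2 -0.  -3.7] q [ -5.4  14.6 -15.6  59.8   0.   81.7] op 0.023681604675039096 98.89784216880798
top board top z 0.0954 [558.8 -54.4] [ 25.2 239.3] -87.2 angle frame [-17.8  -1.5] ends y [-120.8, 118.0] x [-29.8, -5.7]
side board top z 0.0946 [537.4 -53.2] [ 82.8 242.2] -89.6 angle frame [-39.1   0.8] ends y [-118.7, 120.8] x [-73.2, -3.4]
```

>>> step_arm(deltas=[[0.015, 0, -0.01, 0, 0, 0], [0.03, 0, -0.01, 0, 0, 0], [0.045, 0, -0.01, 0, 0, 0], [0.055, 0, -0.01, 0, 0, 0], [0.06, 0, -0.01, 0, 0, 0]])

```text
time_s: 17.05
tool_pos: [0.5644, -0.0536, 0.0745]
tool_rot: [[-0.05, 0.999, 0.0], [0.999, 0.05, 0.0], [0.0, 0.0, -1.0]]
contact_force: [0.3, 0.4, -3.5]
opening: 0.0237
finger_force: 98.9
```

>>> step_arm(deltas=[[0.01, 0, 0, 0, 0, 0], [0.015, 0, 0, 0, 0, 0], [0.02, 0, 0, 0, 0, 0], [0.025, 0, 0, 0, 0, 0], [0.025, 0, 0, 0, 0, 0]])

```text
time_s: 17.47
tool_pos: [0.5654, -0.0536, 0.0745]
tool_rot: [[-0.05, 0.999, 0.0], [0.999, 0.05, -0.0], [-0.0, 0.0, -1.0]]
contact_force: [-0.5, 0.2, -3.6]
opening: 0.0237
finger_force: 98.9
```

>>> step_arm(deltas=[[0.01, 0, 0, 0, 0, 0], [0.015, 0, 0, 0, 0, 0], [0.02, 0, 0, 0, 0, 0], [0.025, 0, 0, 0, 0, 0], [0.025, 0, 0, 0, 0, 0]])

```text
time_s: 17.88
tool_pos: [0.566, -0.0535, 0.0744]
tool_rot: [[-0.05, 0.999, -0.001], [0.999, 0.05, 0.0], [0.0, -0.001, -1.0]]
contact_force: [-1.3, -0.0, -3.6]
opening: 0.0237
finger_force: 98.9
```

>>> step_arm(deltas=[[0.01, 0, 0, 0, 0, 0], [0.015, 0, 0, 0, 0, 0], [0.02, 0, 0, 0, 0, 0], [0.025, 0, 0, 0, 0, 0], [0.025, 0, 0, 0, 0, 0]])

```text
time_s: 18.3
tool_pos: [0.5663, -0.0535, 0.0743]
tool_rot: [[-0.05, 0.999, -0.002], [0.999, 0.05, 0.0], [0.0, -0.002, -1.0]]
contact_force: [-6.6, 0.6, -1.3]
opening: 0.0241
finger_force: 99.0
```

>>> step_arm(deltas=[[0.01, 0, 0, 0, 0, 0], [0.015, 0, 0, 0, 0, 0], [0.02, 0, 0, 0, 0, 0], [0.025, 0, 0, 0, 0, 0], [0.025, 0, 0, 0, 0, 0]])

```text
time_s: 18.72
tool_pos: [0.5664, -0.0536, 0.0741]
tool_rot: [[-0.05, 0.999, -0.004], [0.999, 0.05, -0.0], [0.0, -0.004, -1.0]]
contact_force: [-8.5, -0.3, 0.8]
opening: 0.024
finger_force: 99.2
```

```bash
python3 s.py; python3 bd.py
```

```text
18.7167 pos [566.4 -53.6  74.1] yaw 92.84 tiltz [-0.004 -0.    -1.   ] F [-8.5 -0.3  0.8] q [ -5.4  15.3 -14.8  60.1  -0.   81.8] op 0.024015337892538905 99.22213912010193
top board top z 0.0945 [563.8 -54.5] [ 25.7 239.6] -87.1 angle frame [-12.8  -1.9] ends y [-121.2, 117.8] x [-25.0, -1.0]
side board top z 0.0937 [540.5 -53.1] [ 78.1 241.7] -89.0 angle frame [-36.    0.7] ends y [-119.0, 120.0] x [-67.8, 1.3]
```

>>> step_arm(deltas=[[0.005, 0, 0, 0, 0, 0], [0.01, 0, 0, 0, 0, 0], [0.015, 0, 0, 0, 0, 0], [0.015, 0, 0, 0, 0, 0], [0.015, 0, 0, 0, 0, 0]])

```text
time_s: 19.23
tool_pos: [0.5664, -0.0536, 0.074]
tool_rot: [[-0.05, 0.999, -0.005], [0.999, 0.05, -0.0], [0.0, -0.005, -1.0]]
contact_force: [-10.1, 0.9, 1.4]
opening: 0.024
finger_force: 99.4
```

>>> step_arm(deltas=[[0, 0, 0, 0, 0, 0], [0, 0, 0, 0, 0, 0], [0, 0, 0, 0, 0, 0], [0, 0, 0, 0, 0, 0], [0, 0, 0, 0, 0, 0]])

```text
time_s: 19.65
tool_pos: [0.5664, -0.0536, 0.074]
tool_rot: [[-0.05, 0.999, -0.005], [0.999, 0.05, -0.0], [0.0, -0.005, -1.0]]
contact_force: [-10.1, 0.2, 1.6]
opening: 0.024
finger_force: 99.4
```

>>> step_arm(deltas=[[0.005, 0, 0, 0, 0, 0], [0.01, 0, 0, 0, 0, 0], [0.01, 0, 0, 0, 0, 0], [0.01, 0, 0, 0, 0, 0], [0.01, 0, 0, 0, 0, 0]])

```text
time_s: 20.07
tool_pos: [0.5665, -0.0536, 0.0739]
tool_rot: [[-0.05, 0.999, -0.006], [0.999, 0.05, -0.0], [0.0, -0.006, -1.0]]
contact_force: [-10.5, 0.2, 0.5]
opening: 0.0236
finger_force: 99.4
```

>>> step_arm(deltas=[[0, 0, 0, 0, 0, 0], [0, 0, 0, 0, 0, 0], [0, 0, 0, 0, 0, 0], [0, 0, 0, 0, 0, 0], [0, 0, 0, 0, 0, 0]])

```text
time_s: 20.48
tool_pos: [0.5665, -0.0536, 0.074]
tool_rot: [[-0.05, 0.999, -0.005], [0.999, 0.05, -0.0], [0.0, -0.005, -1.0]]
contact_force: [-10.8, 0.2, 1.8]
opening: 0.0242
finger_force: 99.4
```

>>> step_arm(deltas=[[0, 0, 0, 0, 0, 0], [0, 0, 0, 0, 0, 0], [0, 0, 0, 0, 0, 0], [0, 0, 0, 0, 0, 0], [0, 0, 0, 0, 0, 0]])

```text
time_s: 20.9
tool_pos: [0.5665, -0.0536, 0.0739]
tool_rot: [[-0.05, 0.999, -0.006], [0.999, 0.05, -0.0], [0.0, -0.006, -1.0]]
contact_force: [-10.9, 0.2, 0.9]
opening: 0.0237
finger_force: 99.4
```

>>> step_arm(deltas=[[0, 0, 0, 0, 0, 0], [0, 0, 0, 0, 0, 0], [0, 0, 0, 0, 0, 0], [0, 0, 0, 0, 0, 0], [0, 0, 0, 0, 0, 0]])

```text
time_s: 21.32
tool_pos: [0.5665, -0.0536, 0.074]
tool_rot: [[-0.05, 0.999, -0.006], [0.999, 0.05, -0.0], [0.0, -0.006, -1.0]]
contact_force: [-10.9, -0.9, 1.4]
opening: 0.0239
finger_force: 99.4
```

>>> step_arm(deltas=[[0, 0, 0, 0, 0, 0], [0, 0, 0, 0, 0, 0], [0, 0, 0, 0, 0, 0], [0, 0, 0, 0, 0, 0], [0, 0, 0, 0, 0, 0]])

```text
time_s: 21.73
tool_pos: [0.5665, -0.0536, 0.074]
tool_rot: [[-0.05, 0.999, -0.005], [0.999, 0.05, -0.0], [0.0, -0.005, -1.0]]
contact_force: [-11.8, -0.5, 2.8]
opening: 0.0236
finger_force: 99.4
```

>>> step_arm(deltas=[[0, 0, 0, 0, 0, 0], [0, 0, 0, 0, 0, 0], [0, 0, 0, 0, 0, 0], [0, 0, 0, 0, 0, 0], [0, 0, 0, 0, 0, 0]])

```text
time_s: 22.15
tool_pos: [0.5665, -0.0536, 0.074]
tool_rot: [[-0.05, 0.999, -0.006], [0.999, 0.05, -0.0], [0.0, -0.006, -1.0]]
contact_force: [-11.7, -0.3, 2.3]
opening: 0.0234
finger_force: 99.4
```

>>> step_arm(deltas=[[0, 0, 0, 0, 0, 0], [0, 0, 0, 0, 0, 0], [0, 0, 0, 0, 0, 0], [0, 0, 0, 0, 0, 0], [0, 0, 0, 0, 0, 0]])

```text
time_s: 22.57
tool_pos: [0.5665, -0.0536, 0.0739]
tool_rot: [[-0.05, 0.999, -0.006], [0.999, 0.05, -0.0], [0.0, -0.006, -1.0]]
contact_force: [-11.3, -0.2, 2.1]
opening: 0.0236
finger_force: 99.4
```

>>> step_arm(deltas=[[0, 0, 0, 0, 0, 0], [0, 0, 0, 0, 0, 0], [0, 0, 0, 0, 0, 0], [0, 0, 0, 0, 0, 0], [0, 0, 0, 0, 0, 0]])

```text
time_s: 22.98
tool_pos: [0.5665, -0.0536, 0.0739]
tool_rot: [[-0.05, 0.999, -0.006], [0.999, 0.05, -0.0], [0.0, -0.006, -1.0]]
contact_force: [-11.2, -0.5, 1.6]
opening: 0.0237
finger_force: 99.5
```

>>> step_arm(deltas=[[0, 0, 0, 0, 0, 0], [0, 0, 0, 0, 0, 0], [0, 0, 0, 0, 0, 0], [0, 0, 0, 0, 0, 0], [0, 0, 0, 0, 0, 0]])

```text
time_s: 23.4
tool_pos: [0.5665, -0.0536, 0.074]
tool_rot: [[-0.05, 0.999, -0.006], [0.999, 0.05, -0.0], [0.0, -0.006, -1.0]]
contact_force: [-11.3, 0.3, 1.9]
opening: 0.0239
finger_force: 99.4
```

```bash
python3 s.py; python3 bd.py; python3 - <<'E'
from h import *
save(cam('side')['image'],'s5')
E
```

```text
23.4 pos [566.5 -53.6  74. ] yaw 92.84 tiltz [-0.006 -0.    -1.   ] F [-11.3   0.3   1.9] q [ -5.4  15.4 -14.7  60.2  -0.   81.8] op 0.023947868182898135 99.44935083389282
top board top z 0.0943 [564.  -54.6] [ 25.4 240. ] -87.0 angle frame [-12.6  -2. ] ends y [-121.1, 117.9] x [-24.7, -0.4]
side board top z 0.0932 [540.6 -53.8] [ 76.9 242.4] -88.2 angle frame [-35.9   0. ] ends y [-119.2, 120.3] x [-65.0, 1.5]
```

View pics/s5.png

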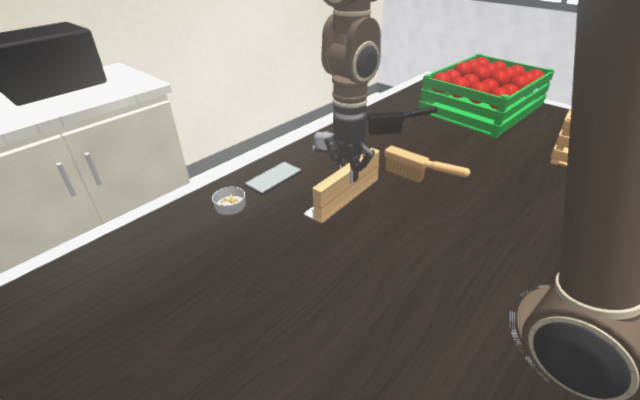

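The side view shows the board upright against the angle, spanning (313,205) to (380,170). The brush stands at (405,163), and the tin, phone and tape are in place. The push has held at about 11 N for over 4 s, so I hand in.

```bash
python3 -c "
from workcell import robot
print(robot.sign_off())"
```

```text
the job is handed in; nothing more can be done
None
```

The job is handed in, with no verdict returned: the offcuts are heaped past the angle's right end, the brush is back on its bristles, and the board is held flush and upright against the angle at about 11 N (wrist reading, held over 4 s).

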